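Return the staining reagents to the stepped bottle rack by height

ROBOT

A 6-joint arm with a two-finger parallel gripper is mounted at the origin on a cart in front of the work surface, level with it; the furniture and walls round the work are solid. World frame = base frame: x ahead of the robot, y to its left, z up, the work surface at z = 0. Lengths are in m, angles in degrees, forces in N, time in s.
With the tool pointing down it reaches from about 0.25 to 0.725 m from the base axis. Payload 9.7 kg.
Tool frame: the origin (TCP) lies where the fingers leave the gripper's body, on its centre line; the fingertips stand 73 mm ahead of it and the grasp point (between the pads) lies 54 mm ahead of it; z points along the fingers, y is the line along which they close (so a half turn about z gives the same grasp; the last joint's range is limited). The gripper opens to 85 mm and grips with 20 to 120 N. Pads are 22 mm wide; open, the fingers measure 114 mm over their backs; the gripper's body (76 mm by 85 mm) begins 54 mm behind the grasp point. The pads swing forward as they close: fully open they stand 13 mm farther back than shut.
Start: joints at [-73.854, 4.979, 10.078, 95.1, 0, 90], TCP at [0.153, -0.528, 0.304] pointing down, gripper open.
Joint ranges: [-179.16, 179.16], [-48.56, 103.87], [-65.8, 70.77], [-126.05, 130.52], [-82.76, 87.17], [-180, 180]. Speed limits (degrees/s): [127.2, 127.2, 147.25, 180, 180, 180].

INTERFACE

Orientations are given as [roll, pitch, yaw] about the fixed x, y, z axes, in that order (R = Rz(yaw) Ry(pitch) Rx(roll)).
In Python, from workcell import sensors, imaging, bot gives the robot as it stands.
- The arm moves only by the tool apply_moves, never from a script. Its argument "rows" is a list of rows, each a list of 3 entries, a list of its own where there are three numbers: the shift along the tool's x, y, z in units of 10 cm (1.0 is 10 cm), then the turn, a rotation vector about the tool's x, y, z in units of 30 degrees (1.0 is 30 degrees), then the opening, from 0 (shut) to 1 (fully open). A call has 1 to 20 rows; each row is the pose to reach, as a shift and turn from the pose commanded when the call began, along the tool's axes at that moment; what a row does not reach only later rows make up. A row lasts 1/10 s, in which the tool goes at most 50 mm and 8.59 degrees, less where a joint would pass 70% of its speed; a pose out of reach is approached as far as the arm can. A call with a number of a shift or a turn outside -1 to 1 is refused whole. A call with a gripper value outside its range is refused whole. The fingers move at their own pace and stop on an object; "force" is the grip in N (left out, the last holds). Time passes only in rows, so rows that repeat a pose let the fingers close. It gives the time, the measured TCP pose, the force, the opening and the grip force at its end, in the units of the state.
- sensors.get_obs(): the state, without advancing time (a new reading comes with each control period).
- imaging.camera(name): name is "side" or "top" or "wrist"; returns (picture, depth): 480x640x3 uint8, red, green, blue; 480x640 float32, m along the optical axis (not along the pixel's ray), 0 where there is no reading.
- imaging.get_calibration(name): a dict with "intrinsics" (3x3 intrinsics, pixels), "world_from_camera" (4x4, takes a point from camera to world coordinates). Camera axes: x right, y down, z forward; pixel columns grow to the right and rows downward; lengths in m; the calibration is good to about 2 mm. A picture is of the moment at which its call begins: read the wrist's pose just before it. get_calibration takes no time and is no camera call; for the wrist camera it gives the pose at the moment of the call.
- bot.job_done(): hands the job in; it is judged then, once.
The state is a dict: "time": time; "q": joint angles; "qd": joint speeds; "joint_efforts": joint torques, N m; "ee_pos": TCP position; "tcp_rot": TCP orientation; "wrist_force": force on the tool from outside, world axes, zero at the start; "torque": the same for the moment, N m; "opening": finger opening in m; "grasp_force": force on a finger pad.
Only numpy, scipy, OpenCV 4.12 (cv2) and the standard library are available. Lean on these libraries where they do the work, as an engineer would, in place of code of your own. Each camera call takes 0.05 s, during which the arm holds its last target. There are 200 camera calls.

TASK

The staining round is over: put the four reagent bottles that stand on the bare worktop to the left of the microscope back into the blue stepped rack in order of height, the shortest on the lowest step and so on up to the tallest on the highest step, so that every label can be seen over the bottle before it. Each bottle ends standing upright on the floor of the round recess of its step; set the bottles down gently without dropping or tipping any, and leave the timer and the small blue-lidded box where they are.

Things in the scene. Friction and masses are not known exactly. Their poses are not given: they have to be found in the camera images.
- oil_mid (a point): smallest bottle: cream-coloured body, white ribbed cap, yellow label band; 52 mm tall, round, 25 mm across, the straight body reaching up to about 46 mm above its foot, narrower above. A loose, light closed bottle standing upright; the point is on its axis half-way up (26 mm above its foot), z up along the axis.
- white_mid (a point): white bottle with a blue cap and a green label band; 66 mm tall, round, 33 mm across, the straight body reaching up to about 59 mm above its foot, narrower above. A loose, light closed bottle standing upright; the point is on its axis half-way up (33 mm above its foot), z up along the axis.
- amber_mid (a point): amber (orange-brown) bottle with a flat black cap and a dark blue/violet label band; 78 mm tall, round, 34 mm across, the straight body reaching up to about 70 mm above its foot, narrower above. A loose, light closed bottle standing upright; the point is on its axis half-way up (39 mm above its foot), z up along the axis.
- dropper_mid (a point): tallest bottle: amber (orange-brown) body, black collar and a pointed red-brown dropper top, red label band; 111 mm tall, round, 38 mm across, the straight body reaching up to about 79 mm above its foot, narrower above. A loose, light closed bottle standing upright; the point is on its axis half-way up (56 mm above its foot), z up along the axis.
- recess_1 (a point): centre of the floor of the round recess in the lowest step of the blue stepped bottle rack; recess 35 mm across with a 3 mm bevel at its mouth, 6 mm deep, black anti-slip floor 12 mm above the worktop (step top 18 mm). The point's x axis runs along the rack, up the stairs, y across it, z up. This step is 46 mm long (x) and 65 mm wide (y), on a base plate 69 mm wide and 4 mm thick; the four steps join end to end in one straight rack about 220 mm long that does not move.
- recess_2 (a point): centre of the floor of the round recess in the second step of the blue stepped bottle rack; recess 43 mm across with a 3 mm bevel at its mouth, 6 mm deep, black anti-slip floor 26 mm above the worktop (step top 32 mm). The point's x axis runs along the rack, up the stairs, y across it, z up. This step is 54 mm long (x) and 65 mm wide (y), on a base plate 69 mm wide and 4 mm thick; the four steps join end to end in one straight rack about 220 mm long that does not move.
- recess_3 (a point): centre of the floor of the round recess in the third step of the blue stepped bottle rack; recess 44 mm across with a 3 mm bevel at its mouth, 6 mm deep, black anti-slip floor 40 mm above the worktop (step top 46 mm). The point's x axis runs along the rack, up the stairs, y across it, z up. This step is 55 mm long (x) and 65 mm wide (y), on a base plate 69 mm wide and 4 mm thick; the four steps join end to end in one straight rack about 220 mm long that does not move.
- recess_4 (a point): centre of the floor of the round recess in the highest step of the blue stepped bottle rack; recess 48 mm across with a 3 mm bevel at its mouth, 6 mm deep, black anti-slip floor 54 mm above the worktop (step top 60 mm). The point's x axis runs along the rack, up the stairs, y across it, z up. This step is 59 mm long (x) and 65 mm wide (y), on a base plate 69 mm wide and 4 mm thick; the four steps join end to end in one straight rack about 220 mm long that does not move.
- bench_timer: white bench timer with coloured keys, 58 x 62 x 20 mm, loose, a bystander; origin at the centre of its underside, z up.
- cover_box: small white box with a blue lid, 31 x 31 x 20 mm, loose, a bystander; origin at the centre of its underside, z up.

How it is judged (in metres and radians):
At the end, for the whole second after the job is handed in: From the lowest step up stand the 52 mm, 66 mm, 78 mm and 111 mm bottle: each with its axis within 10 mm of the centre of its recess, its foot on the recess floor (height right within 4 mm), upright within 0.1 rad, at rest and released (horizontal distance between oil_mid and recess_1 below 0.01 m and z of oil_mid in the frame of recess_1 between 0.022 and 0.03 m and angle between each of oil_mid, white_mid, amber_mid, dropper_mid's own z axis and vertical below 0.1 rad and linear speed of each of oil, white, amber, dropper below 0.02 m/s and contact force between the fingers and oil below 0.05 N and horizontal distance between white_mid and recess_2 below 0.01 m and z of white_mid in the frame of recess_2 between 0.029 and 0.037 m and contact force between the fingers and white below 0.05 N and horizontal distance between amber_mid and recess_3 below 0.01 m and z of amber_mid in the frame of recess_3 between 0.035 and 0.043 m and contact force between the fingers and amber below 0.05 N and horizontal distance between dropper_mid and recess_4 below 0.01 m and z of dropper_mid in the frame of recess_4 between 0.0515 and 0.0595 m and contact force between the fingers and dropper below 0.05 N); the robot touches nothing.
It fails at once if a bottle is tipped over (angle between any of oil_mid, white_mid, amber_mid, dropper_mid's own z axis and vertical above 0.7 rad).
It fails at once if a bottle is dropped or thrown (moving faster than 0.7 m/s out of the fingers, a fall of some 25 mm) ((linear speed of oil above 0.7 m/s and contact force between the fingers and oil below 0.02 N) or (linear speed of white above 0.7 m/s and contact force between the fingers and white below 0.02 N) or (linear speed of amber above 0.7 m/s and contact force between the fingers and amber below 0.02 N) or (linear speed of dropper above 0.7 m/s and contact force between the fingers and dropper below 0.02 N)).
It fails at once if the timer or the small blue-lidded box is shifted by more than 25 mm (distance of any of bench_timer, cover_box from where it was at the start of the episode above 0.025 m).
It also fails if it takes over 115 s, if anything falls off the work surface, if the arm or the gripper's body presses on something with over 40 N, if the wrist force passes 120 N, or if a joint passes its speed limit or range.

## Working session

There is one attempt and no reset: what is moved stays moved. The work goes in short steps, Python scripts to look and compute and a tool call to move; the robot and the scene stay as the last step left them, time stands still between calls to the robot, and variables do not carry over. Pictures are saved under pics/ and viewed, at most 14 in all, crops included, and the job is handed in when it is done.

Besides the shell and the picture viewer there is one more tool, called after ">>>" as name(argument=value, ...) on one line, values as JSON. apply_moves: Moves the arm, as the interface text tells. Its arguments: {"type":"object","properties":{"rows":{"type":"array"},"force":{"type":"number"}},"required":["rows"]}

```bash
mkdir -p pics
python3 - <<'E'
from workcell import sensors, imaging, bot
import cv2,numpy as np
print(sensors.get_obs())
for n in ["top","side"]:
    p,d=imaging.camera(n); cv2.imwrite(f"pics/{n}0.png",p[:,:,::-1]); np.save(f"{n}0.npy",d)
    c=imaging.get_calibration(n);print(n,c)
E
```

```text
{'time': 0.0, 'q': array([-7.38556865e+01,  5.01076833e+00,  1.00343702e+01,  9.50995877e+01,
       -1.37849190e-03,  9.00014655e+01]), 'qd': array([-0.02297279,  0.03785168,  0.1218538 , -0.01006541,  0.10931004,
       -0.04311802]), 'joint_efforts': array([-1.11250672e-04, -5.20397651e+01,  4.64798713e+01,  1.65947364e-02,
        5.80123947e-05, -2.23174823e-06]), 'ee_pos': array([ 0.15288946, -0.52818286,  0.30318544]), 'tcp_rot': array([-1.79924014e+02,  1.38043418e-03,  1.61428499e+01]), 'wrist_force': array([-0.50242984, -0.16568812, -0.1708735 ]), 'torque': array([0.01102121, 0.00108094, 0.03124429]), 'grasp_force': 0.0, 'opening': 0.08546356921315737}
top {'intrinsics': array([[592.01595752,   0.        , 327.11590919],
       [  0.        , 592.01595752, 227.43777757],
       [  0.        ,   0.        ,   1.        ]]), 'world_from_camera': array([[-0.1450374 , -0.96644087,  0.21202876,  0.33185408],
       [-0.98941172,  0.14050753, -0.03636057,  0.18852048],
       [ 0.00534871, -0.21505739, -0.97658677,  0.95117032],
       [ 0.        ,  0.        ,  0.        ,  1.        ]])}
side {'intrinsics': array([[540.42715327,   0.        , 323.70983219],
       [  0.        , 540.42715327, 241.12096973],
       [  0.        ,   0.        ,   1.        ]]), 'world_from_camera': array([[-0.96648439, -0.222359  ,  0.12831368,  0.37898353],
       [-0.25672133,  0.83990325, -0.47818061,  0.63877303],
       [-0.00144331, -0.49509495, -0.86883767,  0.91533816],
       [ 0.        ,  0.        ,  0.        ,  1.        ]])}
```

View pics/top0.png

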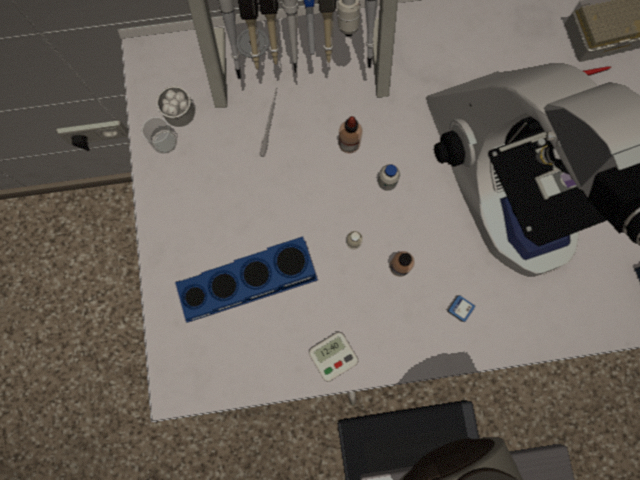

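View pics/side0.png

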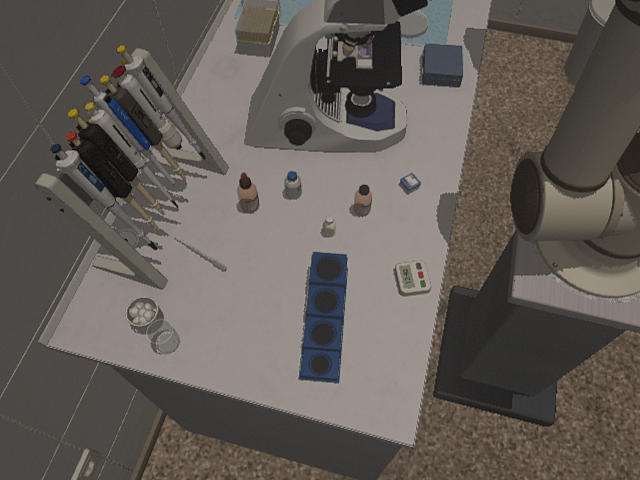

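The top view shows the dropper bottle at (350,130), white at (390,175), oil at (355,239) and amber at (402,262). The rack recesses, lowest to highest, are at (194,296), (224,286), (257,273) and (291,261). The side view agrees, with the rack running from (320,365) for the lowest step to (328,268) for the highest.

```bash
cat > h.py <<'E'
import numpy as np,cv2
from scipy.optimize import least_squares
from workcell import imaging,sensors
def cloud(name,d):
    c=imaging.get_calibration(name);K=c["intrinsics"];T=c["world_from_camera"]
    v,u=np.indices(d.shape); P=np.stack([(u-K[0,2])/K[0,0]*d,(v-K[1,2])/K[1,1]*d,d],-1)
    return P@T[:3,:3].T+T[:3,3]
def pix(name,u,v,z):
    c=imaging.get_calibration(name);K=c["intrinsics"];T=c["world_from_camera"]
    r=T[:3,:3]@np.linalg.solve(K,[u,v,1]); return T[:3,3]+r*(z-T[2,3])/r[2]
def fitc(P,r):
    f=lambda c:np.hypot(P[:,0]-c[0],P[:,1]-c[1])-r
    s=least_squares(f,P[:,:2].mean(0),loss='soft_l1',f_scale=.001);return s.x,np.sqrt(np.mean(s.fun**2))
B=dict(dropper=(350,130,.0190,.079,.111),white=(390,175,.0165,.059,.066),oil=(355,239,.0125,.046,.052),amber=(402,262,.017,.070,.078))
E
python3 - <<'E'
from h import *
C={n:cloud(n,np.load(n+"0.npy")) for n in("top","side")}
for k,(u,v,r,zb,h) in B.items():
    g=pix("top",u,v,h)
    for n in C:
        P=C[n].reshape(-1,3);P=P[np.hypot(*(P[:,:2]-g[:2]).T)<.035]
        t=P[P[:,2]<.006][:,2]
        Q=P[(P[:,2]>.012)&(P[:,2]<zb-.004)]; T=P[P[:,2]>h-.012]
        print(k,n,g[:2].round(4),len(Q),*fitc(Q,r), 'top',T.mean(0).round(4),P[:,2].max().round(4),'table',t.mean().round(4))
for i,(u,v) in enumerate([(194,296),(224,286),(257,273),(291,261)]):
    print(i,pix("top",u,v,.012+.014*i).round(4))
for i,(u,v) in enumerate([(320,365),(322,334),(325,300),(328,268)]):
    print(i,pix("side",u,v,.012+.014*i).round(4))
for n in("top","side"):
    p=cv2.imread(f"pics/{n}0.png");hsv=cv2.cvtColor(p,cv2.COLOR_BGR2HSV)
    W=C[n]
    m=(W[...,2]>.009)&(np.abs(W[...,0]-.42)<.2)&(W[...,1]>.2)&(W[...,2]<.075)&(hsv[...,0]>100)&(hsv[...,0]<130)&(hsv[...,1]>120)
    m2=np.zeros(m.shape,bool); m2[(slice(225,330),slice(165,325)) if n=="top" else (slice(245,390),slice(290,355))]=1
    Q=W[m&m2]
    R=cv2.minAreaRect(Q[:,:2].astype(np.float32)*1000);print(n,len(Q),R)
    for i in range(4):
        zt=.018+.014*i; S=Q[np.abs(Q[:,2]-zt)<.003];print(i,len(S),cv2.minAreaRect(S[:,:2].astype(np.float32)*1000))
a=cv2.imread("pics/top0.png")[215:335,160:330];cv2.imwrite("pics/rack.png",cv2.resize(a,None,fx=4.6,fy=4.6,interpolation=2))
E
```

```text
dropper top [0.6582 0.1013] 480 [0.67840385 0.09467081] 0.003171018172009397 top [0.6757 0.0958 0.1066] 0.1129 table 0.0004
dropper side [0.6582 0.1013] 433 [0.67971282 0.09518305] 0.0029551952728786666 top [0.6776 0.0986 0.1064] 0.1133 table 0.0008
white top [0.5929 0.0462] 301 [0.60244974 0.04203437] 0.002701063106317679 top [0.5999 0.0437 0.064 ] 0.0698 table 0.0004
white side [0.5929 0.0462] 265 [0.6039447  0.04263545] 0.0023423427324281553 top [0.6023 0.0468 0.063 ] 0.0698 table 0.0007
oil top [0.5027 0.115 ] 144 [0.50811979 0.11362069] 0.002013887827223156 top [0.5061 0.1148 0.0476] 0.0567 table 0.0005
oil side [0.5027 0.115 ] 144 [0.50954138 0.11390711] 0.0018788336886533888 top [0.5086 0.1178 0.0475] 0.0547 table 0.0006
amber top [0.4531 0.0531] 330 [0.45800199 0.04595545] 0.003065439554796723 top [0.4566 0.0475 0.0775] 0.0818 table 0.0005
amber side [0.4531 0.0531] 338 [0.45934388 0.04660481] 0.0026749166820726335 top [0.4588 0.0501 0.0761] 0.0818 table 0.0004
0 [0.4562 0.3781 0.012 ]
1 [0.4631 0.3273 0.026 ]
2 [0.4738 0.2725 0.04  ]
3 [0.4825 0.2175 0.054 ]
0 [0.4562 0.3777
[... 453 characters left out ...]
), (62.08729934692383, 58.062950134277344), 9.950961112976074)
3 473 ((481.379150390625, 221.02716064453125), (60.24956512451172, 51.91695785522461), 9.782039642333984)
side 172 ((470.0440673828125, 296.447265625), (62.471168518066406, 205.37538146972656), 9.239217758178711)
0 6 ((465.84967041015625, 358.0805358886719), (51.75775909423828, 11.345694541931152), 24.21056365966797)
1 43 ((466.24139404296875, 319.37957763671875), (60.40450668334961, 63.43556594848633), 9.541637420654297)
2 46 ((474.4891662597656, 273.39117431640625), (59.482051849365234, 52.18739700317383), 9.718405723571777)
3 26 ((483.641357421875, 220.87850952148438), (59.9941520690918, 51.248260498046875), 8.670866966247559)
```

View pics/rack.png

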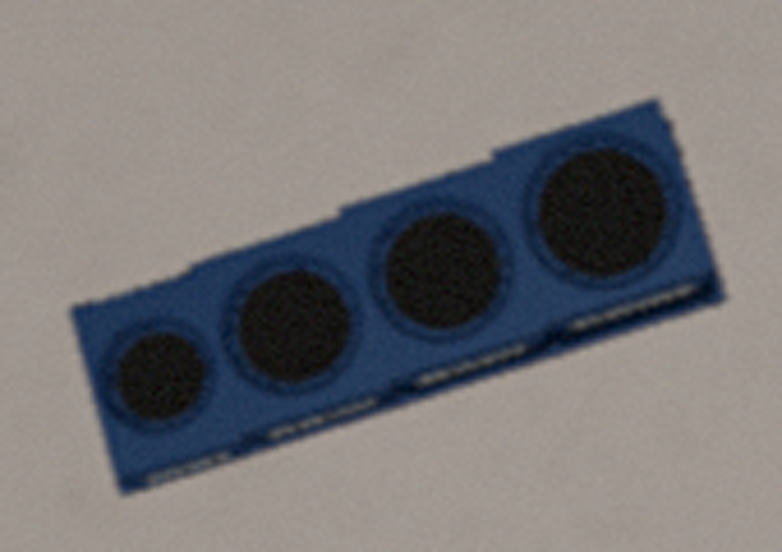

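```bash
cat >> h.py <<'E'
def rel(tx,ty,tz,pose=None):
    o=sensors.get_obs(); p=np.array(o["ee_pos"]) ; yaw=np.radians(o["tcp_rot"][2])
    if pose is not None: p=np.array(pose[:3]);yaw=np.radians(pose[3])
    d=np.array([tx,ty,tz])-p; X=np.array([np.cos(yaw),np.sin(yaw),0]);Y=np.array([np.sin(yaw),-np.cos(yaw),0])
    return np.round([d@X*10,d@Y*10,-d[2]*10],3)
E
python3 - <<'E'
from h import *
P=np.concatenate([cloud(n,np.load(n+"0.npy")).reshape(-1,3) for n in("top","side")])
P=P[(P[:,2]>.02)&(P[:,2]<.6)&(P[:,0]>.1)]
def bx(a,b,c,d):
    Q=P[(P[:,0]>a)&(P[:,0]<b)&(P[:,1]>c)&(P[:,1]<d)]; return (len(Q),Q.min(0).round(3),Q.max(0).round(3)) if len(Q) else 0
print("behind dropper",bx(.705,.8,.0,.25)); print(bx(.705,.76,.03,.16))
print("right of white",bx(.5,.72,-.06,.02)); print(bx(.4,.72,-.3,0.01)); print(bx(.2,.4,-.5,0.1))
# path legs with tool-frame shifts: each leg: translation expressed at the yaw when call begins
y=16.14;p=np.array([.153,-.528,.303])
for t,dy in [((.19,-.44,.27),28),((.24,-.35,.25),28),((.29,-.26,.22),27.5),((.34,-.17,.22),0),((.38,-.08,.22),0),((.42,.01,.22),0),((.47,.09,.22),0),((.5088,.1138,.16),0)]:
    print(t,y,rel(*t,pose=[*p,y])); y+=dy;p=np.array(t)
E
```

```text
behind dropper (2286, array([0.754, 0.01 , 0.02 ]), array([0.8  , 0.233, 0.165]))
(17, array([0.756, 0.03 , 0.02 ]), array([0.76 , 0.037, 0.032]))
right of white (2279, array([ 0.589, -0.06 ,  0.02 ]), array([ 0.72 , -0.024,  0.114]))
(51640, array([ 0.4  , -0.266,  0.02 ]), array([ 0.72 , -0.024,  0.397]))
(2341, array([ 0.2  , -0.439,  0.02 ]), array([0.4  , 0.053, 0.384]))
(0.19, -0.44, 0.27) 16.14 [ 0.6   -0.742  0.33 ]
(0.24, -0.35, 0.25) 44.14 [ 0.986 -0.298  0.2  ]
(0.29, -0.26, 0.22) 72.14 [1.01 0.2  0.3 ]
(0.34, -0.17, 0.22) 99.64 [ 0.804  0.644 -0.   ]
(0.38, -0.08, 0.22) 99.64 [ 0.82   0.545 -0.   ]
(0.42, 0.01, 0.22) 99.64 [ 0.82   0.545 -0.   ]
(0.47, 0.09, 0.22) 99.64 [ 0.705  0.627 -0.   ]
(0.5088, 0.1138, 0.16) 99.64 [0.17  0.422 0.6  ]
```

Run:
```python
from h import *
P=np.concatenate([cloud(n,np.load(n+"0.npy")).reshape(-1,3) for n in("top","side")])
P=P[(P[:,2]>.1)&(P[:,2]<.6)&(P[:,0]>.1)]
for y in np.arange(-.6,.1,.05):
    Q=P[(P[:,1]>y)&(P[:,1]<y+.05)&(P[:,0]<.6)]
    h=[f"{Q[(Q[:,0]>=x)&(Q[:,0]<x+.05)][:,2].max(initial=0):.2f}" for x in np.arange(.1,.6,.05)]
    print(f"{y:.2f}",*h)
```

```text
-0.60 0.00 0.00 0.00 0.00 0.00 0.00 0.00 0.00 0.00 0.00
-0.55 0.00 0.00 0.00 0.00 0.00 0.00 0.00 0.00 0.00 0.00
-0.50 0.00 0.00 0.00 0.00 0.00 0.00 0.00 0.00 0.00 0.00
-0.45 0.00 0.00 0.00 0.00 0.00 0.00 0.00 0.00 0.00 0.00
-0.40 0.00 0.00 0.00 0.00 0.00 0.00 0.00 0.00 0.00 0.00
-0.35 0.00 0.00 0.00 0.00 0.00 0.00 0.00 0.00 0.00 0.00
-0.30 0.00 0.00 0.00 0.00 0.00 0.00 0.00 0.21 0.00 0.00
-0.25 0.00 0.00 0.00 0.00 0.00 0.00 0.00 0.21 0.21 0.00
-0.20 0.00 0.00 0.00 0.00 0.00 0.00 0.21 0.38 0.38 0.36
-0.15 0.00 0.00 0.00 0.00 0.00 0.38 0.40 0.39 0.38 0.36
-0.10 0.00 0.00 0.00 0.00 0.00 0.00 0.21 0.21 0.21 0.29
-0.05 0.00 0.48 0.20 0.00 0.00 0.00 0.00 0.00 0.00 0.10
0.00 0.00 0.53 0.20 0.00 0.00 0.00 0.00 0.00 0.00 0.00
0.05 0.47 0.54 0.18 0.00 0.00 0.00 0.00 0.00 0.00 0.00
```

Run:
```python
from h import *
y=16.14;p=np.array([.153,-.528,.303])
for t,dy in [((.18,-.44,.29),28),((.22,-.355,.28),28),((.262,-.265,.28),27.5),((.266,-.175,.27),0),((.268,-.085,.27),0),((.30,.01,.25),0),((.37,.09,.22),0),((.45,.1,.22),0)]:
    print(t,round(y,1),rel(*t,pose=[*p,y])); y+=dy;p=np.array(t)
```

```text
(0.18, -0.44, 0.29) 16.1 [ 0.504 -0.77   0.13 ]
(0.22, -0.355, 0.28) 44.1 [ 0.879 -0.331  0.1  ]
(0.262, -0.265, 0.28) 72.1 [ 0.985  0.124 -0.   ]
(0.266, -0.175, 0.27) 99.6 [0.881 0.19  0.1  ]
(0.268, -0.085, 0.27) 99.6 [ 0.884  0.17  -0.   ]
(0.3, 0.01, 0.25) 99.6 [0.883 0.475 0.2  ]
(0.37, 0.09, 0.22) 99.6 [0.671 0.824 0.3  ]
(0.45, 0.1, 0.22) 99.6 [-0.035  0.805 -0.   ]
```

>>> apply_moves(rows=[[[0.25,-0.38,0.06],[0,0,-0.28],0.4],[[0.5,-0.77,0.13],[0,0,-0.56],0.4],[[0.5,-0.77,0.13],[0,0,-0.84],0.4],[[0.5,-0.77,0.13],[0,0,-0.93],0.4]], force=20)

```text
time: 0.5
ee_pos: [0.1798, -0.4392, 0.2907]
tcp_rot: [-180.0, -0.0, 44.4]
wrist_force: [-0.3, -0.3, 0.0]
opening: 0.0342
grasp_force: 0.0
```

>>> apply_moves(rows=[[[0.44,-0.16,0.05],[0,0,-0.28],0.4],[[0.88,-0.33,0.1],[0,0,-0.56],0.4],[[0.88,-0.33,0.1],[0,0,-0.84],0.4],[[0.88,-0.33,0.1],[0,0,-0.93],0.4]])

```text
time: 0.9
ee_pos: [0.2204, -0.3544, 0.2808]
tcp_rot: [180.0, 0.0, 72.4]
wrist_force: [-0.4, 0.3, 0.9]
opening: 0.0341
grasp_force: 0.0
```

>>> apply_moves(rows=[[[0.5,0.06,0],[0,0,-0.28],0.4],[[0.98,0.12,0],[0,0,-0.56],0.4],[[0.98,0.12,0],[0,0,-0.84],0.4],[[0.98,0.12,0],[0,0,-0.92],0.4]])

```text
time: 1.3
ee_pos: [0.2623, -0.2648, 0.2809]
tcp_rot: [180.0, 0.0, 100.1]
wrist_force: [0.4, -0.5, 0.4]
opening: 0.0338
grasp_force: 0.0
```

>>> apply_moves(rows=[[[0.44,0.1,0.05],[0,0,0],0.4],[[0.88,0.19,0.1],[0,0,0],0.4]])

```text
time: 1.5
ee_pos: [0.2655, -0.1755, 0.2702]
tcp_rot: [-180.0, -0.0, 99.4]
wrist_force: [0.9, 0.6, -0.2]
opening: 0.0342
grasp_force: 0.0
```

>>> apply_moves(rows=[[[0.44,0.09,0],[0,0,0],0.4],[[0.88,0.17,0],[0,0,0],0.4]])

```text
time: 1.7
ee_pos: [0.2674, -0.0852, 0.2705]
tcp_rot: [-180.0, -0.0, 99.5]
wrist_force: [2.0, -0.0, 0.5]
opening: 0.034
grasp_force: 0.0
```

>>> apply_moves(rows=[[[0.44,0.24,0.1],[0,0,0],0.4],[[0.88,0.47,0.2],[0,0,0],0.4],[[0.88,0.47,0.2],[0,0,0],0.4]])

```text
time: 2.0
ee_pos: [0.2998, 0.0119, 0.2498]
tcp_rot: [-180.0, -0.1, 99.9]
wrist_force: [-0.1, -0.4, 0.1]
opening: 0.0343
grasp_force: 0.0
```

>>> apply_moves(rows=[[[0.33,0.4,0.1],[0,0,0],0.6],[[0.67,0.82,0.1],[0,0,0],0.6],[[0.67,0.82,0.1],[0,0,0],0.6],[[0.67,0.82,0.1],[0,0,0],0.6]])

```text
time: 2.4
ee_pos: [0.3697, 0.088, 0.2402]
tcp_rot: [-179.9, 0.0, 99.6]
wrist_force: [-0.7, 0.4, 0.5]
opening: 0.0512
grasp_force: 0.0
```

Run:
```python
from h import *
o=sensors.get_obs();print(o["q"].round(1),o["ee_pos"],o["tcp_rot"])
p,d=imaging.camera("wrist");cv2.imwrite("pics/w1.png",p[:,:,::-1]);np.save("w1.npy",d)
print(imaging.get_calibration("wrist"))
c=imaging.get_calibration("wrist")
W=cloud("wrist",d).reshape(-1,3)
for k,g,r,zb in [("oil",(.5088,.1138),.0125,.046),("amber",(.4587,.0463),.017,.07),("white",(.6032,.0423),.0165,.059)]:
    P=W[np.hypot(*(W[:,:2]-g).T)<.03];Q=P[(P[:,2]>.012)&(P[:,2]<zb-.004)]
    print(k,len(Q),fitc(Q,r) if len(Q)>20 else 0,P[:,2].max(initial=0))
print(rel(.5088,.1138,.16), rel(.5088,.1138,.084))
```

```text
[ 13.4 -19.1 -18.7  90.6  -0.   93.8] [0.36971226 0.08799089 0.24022414] [-1.79867964e+02  1.88062611e-02  9.96426597e+01]
{'intrinsics': array([[412.93038277,   0.        , 320.47837576],
       [  0.        , 412.93038277, 240.54393766],
       [  0.        ,   0.        ,   1.        ]]), 'world_from_camera': array([[ 0.98617032,  0.15737377,  0.05197682,  0.35533274],
       [ 0.16571749, -0.93175909, -0.32305217,  0.17219975],
       [-0.00241006,  0.32719794, -0.94495275,  0.31103308],
       [ 0.        ,  0.        ,  0.        ,  1.        ]])}
oil 1069 (array([0.50810514, 0.11515478]), np.float64(0.0016087790732434893)) 0.05423859534466424
amber 2213 (array([0.45768554, 0.04749525]), np.float64(0.0027613614320454874)) 0.08016106850918722
white 2429 (array([0.60219906, 0.04379945]), np.float64(0.0024331828155477538)) 0.06817907058325695
[0.03  1.421 0.806] [0.03  1.421 1.566]
```

View pics/w1.png

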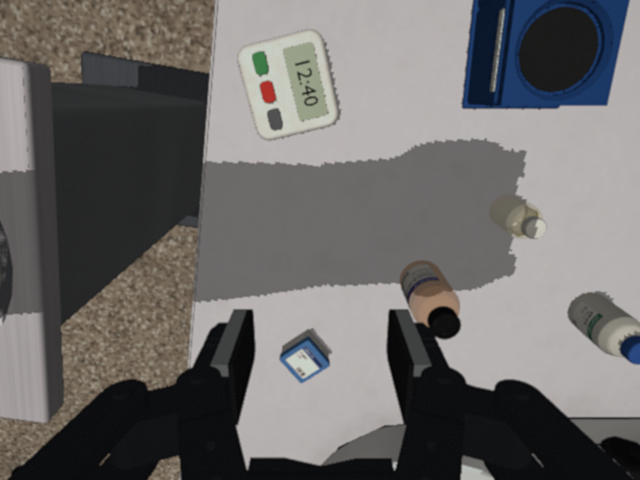

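The wrist view shows oil at (515,215), amber at (430,300), white at (605,325) and recess 4 at (560,48). It agrees with the first estimate to within 1.5 mm.

>>> apply_moves(rows=[[[0.02,0.3,0.15],[0,0,0],0.6],[[0.04,0.65,0.35],[0,0,0],0.6],[[0.04,1.0,0.5],[0,0,0],0.6],[[0.04,1.0,0.5],[0,0,0],0.6]])

```text
time: 2.85
ee_pos: [0.4688, 0.1067, 0.1882]
tcp_rot: [-179.8, 0.0, 99.4]
wrist_force: [-1.8, -0.4, -0.2]
opening: 0.0512
grasp_force: 0.0
```

>>> apply_moves(rows=[[[0,0.2,0.25],[0,0,0],0.6],[[0,0.42,0.5],[0,0,0],0.6],[[0,0.42,0.5],[0,0,0],0.6]])

```text
time: 3.15
ee_pos: [0.5085, 0.1134, 0.1383]
tcp_rot: [-179.8, 0.0, 99.4]
wrist_force: [-1.2, -0.8, -0.2]
opening: 0.0513
grasp_force: 0.0
```

Run:
```python
from h import *
print(rel(.5085,.1142,.084))
```

```text
[0.008 0.002 0.543]
```

>>> apply_moves(rows=[[[0.01,0,0.2],[0,0,0],0.6],[[0.01,0,0.4],[0,0,0],0.6],[[0.01,0,0.52],[0,0,0],0.6],[[0.01,0,0.54],[0,0,0],0.6],[[0.01,0,0.54],[0,0,0],0.6],[[0.01,0,0.54],[0,0,0],0.45],[[0.01,0,0.54],[0,0,0],0.35],[[0.01,0,0.54],[0,0,0],0.3],[[0.01,0,0.54],[0,0,0],0.25],[[0.01,0,0.54],[0,0,0],0.2],[[0.01,0,0.54],[0,0,0],0.1],[[0.01,0,0.54],[0,0,0],0],[[0.01,0,0.54],[0,0,0],0],[[0.01,0,0.54],[0,0,0],0]], force=20)

```text
time: 4.55
ee_pos: [0.5089, 0.1163, 0.0875]
tcp_rot: [180.0, 0.0, 99.6]
wrist_force: [-0.3, -0.0, 7.2]
opening: 0.0242
grasp_force: 19.6
```

>>> apply_moves(rows=[[[0,0,-0.05],[0,0,0],0],[[0,0,-0.2],[0,0,0],0],[[0,0,-0.5],[0,0,0],0],[[0,0,-0.8],[0,0,0],0],[[0,0,-1.0],[0,0,0],0],[[0,0,-1.0],[0,0,0],0]])

```text
time: 5.15
ee_pos: [0.5099, 0.1165, 0.1911]
tcp_rot: [179.7, -0.0, 99.5]
wrist_force: [0.3, 0.6, -0.5]
opening: 0.0241
grasp_force: 19.7
```

Run:
```python
from h import *
print(rel(.4562,.3775,.19),sensors.get_obs()["wrist_force"])
p,d=imaging.camera("wrist");cv2.imwrite("pics/w2.png",p[:,:,::-1])
```

```text
[ 2.663 -0.096  0.011] [ 0.32406759  0.55602655 -0.45610412]
```

View pics/w2.png

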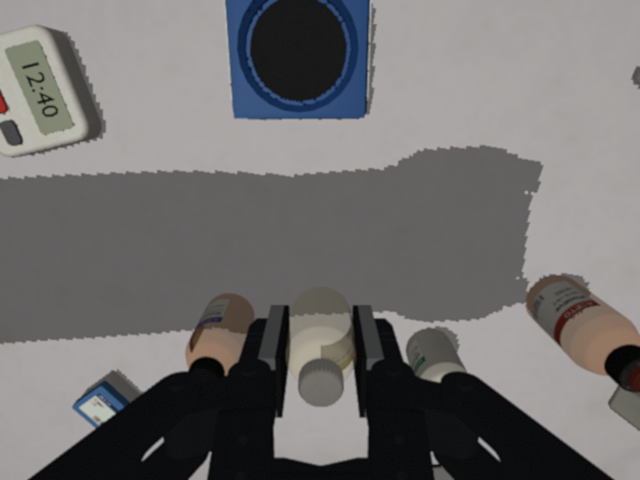

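The oil bottle is held upright between the pads at about (320,340), and recess 4 is at (300,48).

>>> apply_moves(rows=[[[0.15,0,0],[0,0,0],0],[[0.4,-0.02,0],[0,0,0],0],[[0.7,-0.04,0],[0,0,0],0],[[1.0,-0.05,0],[0,0,0],0]])

```text
time: 5.6
ee_pos: [0.4861, 0.2153, 0.1857]
tcp_rot: [-179.9, 0.0, 99.5]
wrist_force: [0.9, 0.8, -0.4]
opening: 0.0244
grasp_force: 19.7
```

>>> apply_moves(rows=[[[0.33,-0.02,0],[0,0,0],0],[[0.67,-0.03,0],[0,0,0],0],[[1.0,-0.05,0],[0,0,0],0]])

```text
time: 5.9
ee_pos: [0.4644, 0.3135, 0.1856]
tcp_rot: [-179.9, 0.0, 99.6]
wrist_force: [1.1, 1.0, -0.9]
opening: 0.0245
grasp_force: 19.7
```

>>> apply_moves(rows=[[[0.3,0,0],[0,0,0],0],[[0.55,0,0.1],[0,0,0],0],[[0.68,0,0.3],[0,0,0],0],[[0.68,0,0.5],[0,0,0],0],[[0.68,0,0.5],[0,0,0],0]])

```text
time: 6.4
ee_pos: [0.4522, 0.3787, 0.1326]
tcp_rot: [-179.7, 0.2, 99.6]
wrist_force: [0.0, -0.6, -0.9]
opening: 0.0247
grasp_force: 19.7
```

Run:
```python
from h import *
print(rel(.4562,.3775,.1))
p,d=imaging.camera("wrist");cv2.imwrite("pics/w3.png",p[:,:,::-1])
W=cloud("wrist",d).reshape(-1,3)
p,d=imaging.camera("top");cv2.imwrite("pics/t3.png",cv2.resize(p[225:325,150:330,::-1],None,fx=4.4,fy=4.4))
p,d=imaging.camera("side");cv2.imwrite("pics/s3.png",p[:,:,::-1])
```

```text
[-0.018  0.037  0.326]
```

View pics/w3.png

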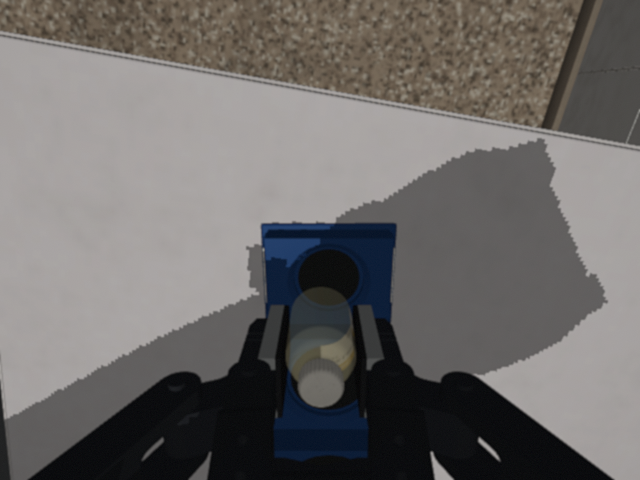

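Run:
```python
from h import *
o=sensors.get_obs();print(o["ee_pos"],o["tcp_rot"])
print("rec1",pix("wrist",329,276,.012), "rim", pix("wrist",329,276,.018))
d=imaging.camera("wrist")[1];W=cloud("wrist",d)
Q=W[285:370,290:352].reshape(-1,3);e=o["ee_pos"];Q=Q[(Q[:,2]>e[2]-.085)&(np.hypot(*(Q[:,:2]-e[:2]).T)<.03)]
print(len(Q),Q[:,2].min(),Q[:,2].max());S=Q[(Q[:,2]<Q[:,2].min()+.038)];print(fitc(S,.0125))
```

```text
[0.45418085 0.37890769 0.13725148] [-1.79988874e+02  6.07568630e-03  9.95465140e+01]
rec1 [0.45882774 0.37861894 0.012     ] rim [0.45825866 0.38123067 0.018     ]
4712 0.05253893423621073 0.10176301416398369
(array([0.45474105, 0.37884121]), np.float64(0.000978440295606676))
```

>>> apply_moves(rows=[[[-0.01,0.025,0.08],[0,0,0],0],[[-0.01,0.025,0.16],[0,0,0],0],[[-0.01,0.025,0.24],[0,0,0],0],[[-0.01,0.025,0.29],[0,0,0],0],[[-0.01,0.025,0.32],[0,0,0],0],[[-0.01,0.025,0.34],[0,0,0],0],[[-0.01,0.025,0.36],[0,0,0],0],[[-0.01,0.025,0.36],[0,0,0],0]])

```text
time: 7.4
ee_pos: [0.457, 0.3782, 0.1008]
tcp_rot: [-180.0, 0.0, 99.5]
wrist_force: [0.5, -0.2, -0.6]
opening: 0.0243
grasp_force: 19.7
```

```bash
cat > chk.py <<'E'
from h import *
import sys
r,zb,H=map(float,sys.argv[1:4])
o=sensors.get_obs();e=o["ee_pos"];print(e,o["tcp_rot"],o["wrist_force"].round(2))
d=imaging.camera("wrist")[1];W=cloud("wrist",d)
e=o["ee_pos"];Q=W[150:480,270:375].reshape(-1,3)
Q=Q[(np.hypot(*(Q[:,:2]-e[:2]).T)<r+.006)&(Q[:,2]<e[2]+.01)&(Q[:,2]>e[2]-.09)]
top=np.percentile(Q[:,2],99.8);foot=top-H
S=Q[(Q[:,2]>foot+.012)&(Q[:,2]<foot+zb-.006)];print("axis",fitc(S,r),"top",top,"foot",foot, len(S))
E
python3 chk.py .0125 .046 .052
```

```text
[0.45696513 0.37823556 0.10077516] [-1.79994479e+02  1.68283902e-03  9.95486539e+01] [ 0.53 -0.21 -0.56]
axis (array([0.45675522, 0.3812884 ]), np.float64(0.0026247865802277014)) top 0.10830456479489972 foot 0.056304564794899724 571
```

>>> apply_moves(rows=[[[0,0,0.01],[0,0,0],0],[[0,0,0.02],[0,0,0],0],[[0,0,0.02],[0,0,0],0]])

```text
time: 7.75
ee_pos: [0.4571, 0.3783, 0.0996]
tcp_rot: [180.0, -0.0, 99.5]
wrist_force: [-1.0, -0.5, 4.4]
opening: 0.0244
grasp_force: 20.1
```

Contact at 4.4 N, so I'll open gently and back out upward.

>>> apply_moves(rows=[[[0,0,0],[0,0,0],0.32],[[0,0,0],[0,0,0],0.36],[[0,0,0],[0,0,0],0.45],[[0,0,0],[0,0,0],0.6],[[0,0,-0.1],[0,0,0],0.6],[[0,0,-0.3],[0,0,0],0.6],[[0,0,-0.6],[0,0,0],0.6],[[0,0,-1.0],[0,0,0],0.6],[[0,0,-1.0],[0,0,0],0.6]])

```text
time: 8.65
ee_pos: [0.4583, 0.3793, 0.2056]
tcp_rot: [179.6, -0.3, 99.5]
wrist_force: [-0.0, 0.1, 0.5]
opening: 0.0517
grasp_force: 0.0
```

Run:
```python
from h import *
p,d=imaging.camera("wrist");cv2.imwrite("pics/w4.png",p[:,:,::-1]);W=cloud("wrist",d).reshape(-1,3)
P=W[np.hypot(*(W[:,:2]-(.457,.378)).T)<.03];Q=P[(P[:,2]>.024)&(P[:,2]<.012+.042)]
print(len(Q),fitc(Q,.0125),P[P[:,2]<.09][:,2].max())
for t in [(.505,.28,.195),(.55,.19,.195),(.59,.10,.195),(.6028,.043,.15)]: print(rel(*t))
```

```text
1739 (array([0.45743653, 0.37326768]), np.float64(0.006207945107623051)) 0.06274255523334066
[-1.054  0.3    0.078]
[-2.017  0.595  0.078]
[-2.97   0.84   0.078]
[-3.554  0.871  0.528]
```

View pics/w4.png

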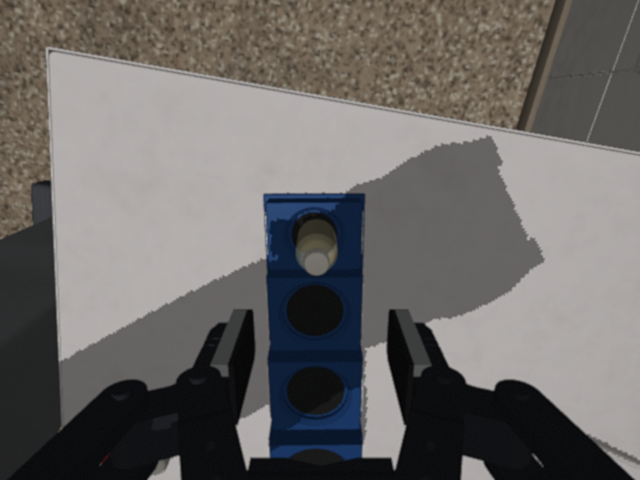

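Oil stands upright in recess 1 at about (316,245). Recess 2 is at (315,311) and recess 3 at (317,391).

Run:
```python
from h import *
print(pix("wrist",315,311,.026),pix("wrist",317,391,.04))
```

```text
[0.46340689 0.33016248 0.026     ] [0.47351251 0.27738128 0.04      ]
```

>>> apply_moves(rows=[[[-0.35,0.1,0],[0,0,0],0.75],[[-0.7,0.2,0],[0,0,0],0.75],[[-1.0,0.3,0],[0,0,0],0.75]])

```text
time: 9.0
ee_pos: [0.5033, 0.2833, 0.1984]
tcp_rot: [-180.0, 0.0, 99.6]
wrist_force: [0.9, 0.9, 0.6]
opening: 0.064
grasp_force: 0.0
```

>>> apply_moves(rows=[[[-0.35,0.1,0],[0,0,0],0.75],[[-0.7,0.2,0],[0,0,0],0.75],[[-1.0,0.3,0],[0,0,0],0.75]])

```text
time: 9.3
ee_pos: [0.5496, 0.1892, 0.1984]
tcp_rot: [-180.0, 0.0, 99.5]
wrist_force: [-0.2, 1.4, -0.5]
opening: 0.0638
grasp_force: 0.0
```

>>> apply_moves(rows=[[[-0.35,0.09,0.15],[0,0,0],0.75],[[-0.7,0.18,0.3],[0,0,0],0.75],[[-1.0,0.27,0.3],[0,0,0],0.75],[[-1.0,0.27,0.3],[0,0,0],0.75]])

```text
time: 9.7
ee_pos: [0.5932, 0.0937, 0.1675]
tcp_rot: [-179.9, 0.0, 99.3]
wrist_force: [-0.3, 0.3, -0.7]
opening: 0.0641
grasp_force: 0.0
```

Run:
```python
from h import *
d=imaging.camera("wrist")[1];W=cloud("wrist",d).reshape(-1,3)
P=W[np.hypot(*(W[:,:2]-(.603,.043)).T)<.03];Q=P[(P[:,2]>.012)&(P[:,2]<.055)]
if len(Q)>50: print(len(Q),fitc(Q,.0165))
print(rel(.6028,.043,.092),sensors.get_obs()["ee_pos"])
```

```text
3101 (array([0.60178001, 0.04597162]), np.float64(0.002624327412536938))
[-0.532  0.014  0.76 ] [0.59270488 0.09522588 0.16797057]
```

>>> apply_moves(rows=[[[-0.25,0.01,0],[0,0,0],0.75],[[-0.52,0.01,0],[0,0,0],0.75],[[-0.52,0.01,0],[0,0,0],0.75],[[-0.52,0.01,0.2],[0,0,0],0.7],[[-0.52,0.01,0.45],[0,0,0],0.7],[[-0.52,0.01,0.65],[0,0,0],0.7],[[-0.52,0.01,0.76],[0,0,0],0.7],[[-0.52,0.01,0.76],[0,0,0],0.6],[[-0.52,0.01,0.76],[0,0,0],0.5],[[-0.52,0.01,0.76],[0,0,0],0.42],[[-0.52,0.01,0.76],[0,0,0],0.36],[[-0.52,0.01,0.76],[0,0,0],0.3],[[-0.52,0.01,0.76],[0,0,0],0.1],[[-0.52,0.01,0.76],[0,0,0],0],[[-0.52,0.01,0.76],[0,0,0],0]])

```text
time: 11.25
ee_pos: [0.6028, 0.0459, 0.0943]
tcp_rot: [179.9, -0.0, 99.5]
wrist_force: [-0.8, 0.8, 6.6]
opening: 0.0326
grasp_force: 20.2
```

>>> apply_moves(rows=[[[0,0,-0.05],[0,0,0],0],[[0,0,-0.2],[0,0,0],0],[[0,0,-0.5],[0,0,0],0],[[0,0,-0.8],[0,0,0],0],[[0,0,-1.0],[0,0,0],0],[[0,0,-1.0],[0,0,0],0]])

```text
time: 11.85
ee_pos: [0.6033, 0.0457, 0.1974]
tcp_rot: [179.7, 0.0, 99.5]
wrist_force: [-0.5, -0.8, 0.6]
opening: 0.0324
grasp_force: 20.0
```

Run:
```python
from h import *
print(rel(.4642,.3288,.19))
for t in [(.56,.14,.19),(.51,.23,.19)]: print(rel(*t))
```

```text
[ 3.022 -0.903  0.074]
[ 1.002 -0.271  0.074]
[ 1.972 -0.615  0.074]
```

>>> apply_moves(rows=[[[0.15,-0.05,0],[0,0,0],0],[[0.4,-0.12,0],[0,0,0],0],[[0.7,-0.21,0],[0,0,0],0],[[1.0,-0.3,0],[0,0,0],0]])

```text
time: 12.25
ee_pos: [0.5545, 0.1405, 0.1915]
tcp_rot: [-179.9, -0.0, 99.5]
wrist_force: [1.1, 1.2, 0.3]
opening: 0.0326
grasp_force: 20.0
```

>>> apply_moves(rows=[[[0.33,-0.1,0],[0,0,0],0],[[0.67,-0.2,0],[0,0,0],0],[[1.0,-0.3,0],[0,0,0],0]])

```text
time: 12.55
ee_pos: [0.508, 0.2344, 0.1917]
tcp_rot: [-179.9, 0.0, 99.6]
wrist_force: [0.7, 0.7, -0.7]
opening: 0.0328
grasp_force: 20.0
```

>>> apply_moves(rows=[[[0.33,-0.1,0],[0,0,0],0],[[0.67,-0.2,0],[0,0,0],0],[[0.9,-0.27,0.05],[0,0,0],0],[[1.0,-0.3,0.2],[0,0,0],0],[[1.0,-0.3,0.4],[0,0,0],0],[[1.0,-0.3,0.4],[0,0,0],0],[[1.0,-0.3,0.4],[0,0,0],0]])

```text
time: 13.25
ee_pos: [0.4632, 0.326, 0.152]
tcp_rot: [-179.9, 0.1, 99.5]
wrist_force: [0.7, -0.2, 0.8]
opening: 0.0326
grasp_force: 20.0
```

```bash
cat > chk.py <<'E'
from h import *
import sys
r,off,zb=map(float,sys.argv[1:4])   # radius, tcp height over foot, straight body
t=list(map(float,sys.argv[4:7]))    # target floor point
o=sensors.get_obs();e=o["ee_pos"];foot=e[2]-off
p,d=imaging.camera("wrist");W=cloud("wrist",d)
cv2.imwrite("pics/"+sys.argv[7],p[:,:,::-1])
Q=W[150:480,200:440].reshape(-1,3)
S=Q[(np.hypot(*(Q[:,:2]-e[:2]).T)<r+.004)&(Q[:,2]>foot+.004)&(Q[:,2]<foot+zb-.004)]
a,s=fitc(S,r);print("tcp",e,"axis",a,s,len(S),"foot",foot,"minz",S[:,2].min())
dx=np.array(t[:2])-a;print("go",rel(e[0]+dx[0],e[1]+dx[1],t[2]+off))
E
python3 chk.py .0165 .0945 .059 .4642 .3288 .026 w5.png
```

```text
tcp [0.46317535 0.32602491 0.15195163] axis [0.463961  0.3247375] 0.0024887697760400396 8504 foot 0.0574516349792257 minz 0.0620296226075569
go [0.039 0.004 0.324]
```

View pics/w5.png

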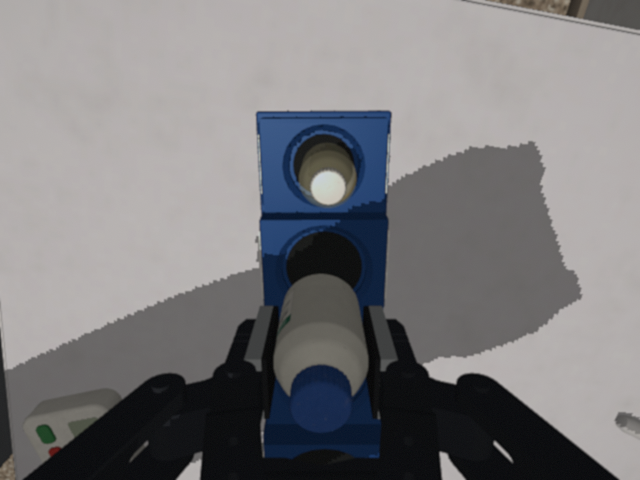

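White is held upright at (320,345) over recess 2, which is centred near (324,265). Oil is in recess 1.

>>> apply_moves(rows=[[[0.04,0.01,0.05],[0,0,0],0],[[0.04,0.01,0.13],[0,0,0],0],[[0.04,0.01,0.2],[0,0,0],0],[[0.04,0.01,0.25],[0,0,0],0],[[0.04,0.01,0.28],[0,0,0],0],[[0.04,0.01,0.3],[0,0,0],0],[[0.04,0.01,0.31],[0,0,0],0],[[0.04,0.01,0.31],[0,0,0],0]])

```text
time: 14.1
ee_pos: [0.464, 0.3308, 0.1219]
tcp_rot: [180.0, -0.0, 99.5]
wrist_force: [-0.3, -0.6, 0.3]
opening: 0.0327
grasp_force: 20.0
```

>>> apply_moves(rows=[[[0,0,0.01],[0,0,0],0],[[0,0,0.02],[0,0,0],0],[[0,0,0.02],[0,0,0],0]])

```text
time: 14.4
ee_pos: [0.4641, 0.3308, 0.1203]
tcp_rot: [180.0, -0.0, 99.5]
wrist_force: [-0.7, -1.0, 3.5]
opening: 0.0327
grasp_force: 20.2
```

>>> apply_moves(rows=[[[0,0,0],[0,0,0],0.42],[[0,0,0],[0,0,0],0.46],[[0,0,0],[0,0,0],0.55],[[0,0,0],[0,0,0],0.7],[[0,0,-0.1],[0,0,0],0.7],[[0,0,-0.3],[0,0,0],0.7],[[0,0,-0.6],[0,0,0],0.7],[[0,0,-1.0],[0,0,0],0.7],[[0,0,-1.0],[0,0,0],0.7]])

```text
time: 15.3
ee_pos: [0.4652, 0.3316, 0.2264]
tcp_rot: [179.6, -0.2, 99.5]
wrist_force: [0.6, -0.2, 1.5]
opening: 0.0601
grasp_force: 0.0
```

Run:
```python
from h import *
p,d=imaging.camera("wrist");cv2.imwrite("pics/w6.png",p[:,:,::-1]);W=cloud("wrist",d).reshape(-1,3)
P=W[np.hypot(*(W[:,:2]-(.464,.329)).T)<.02];Q=P[(P[:,2]>.04)&(P[:,2]<.08)]
print(len(Q),fitc(Q,.0165),P[P[:,2]<.12][:,2].max())
for t in [(.463,.23,.2),(.461,.14,.19),(.4585,.0465,.16)]: print(rel(*t))
```

```text
1944 (array([0.46381245, 0.32811483]), np.float64(0.002813308819525779)) 0.09116987107989247
[-0.997 -0.187  0.237]
[-1.881 -0.356  0.337]
[-2.799 -0.535  0.637]
```

View pics/w6.png

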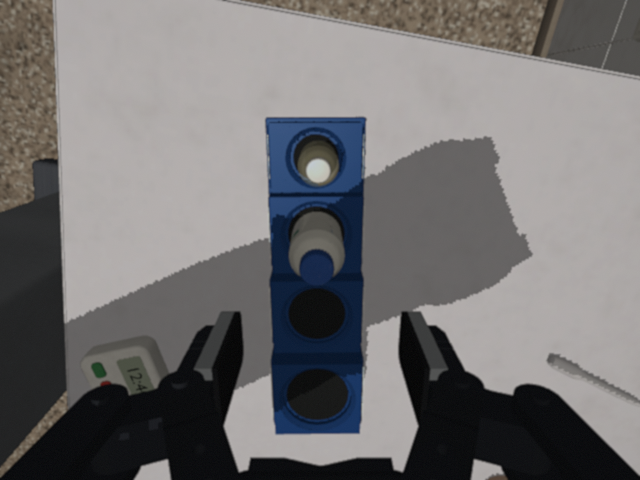

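White stands in recess 2 at (317,250). Recess 3 is at (317,313) and recess 4 at (318,394). Next is the amber bottle.

Run:
```python
from h import *
print(pix("wrist",317,313,.04),pix("wrist",318,394,.054))
```

```text
[0.47254339 0.27742789 0.04      ] [0.48247512 0.22175385 0.054     ]
```

>>> apply_moves(rows=[[[-0.33,-0.06,0],[0,0,0],0.75],[[-0.67,-0.12,0],[0,0,0],0.75],[[-1.0,-0.19,0],[0,0,0],0.75]])

```text
time: 15.65
ee_pos: [0.4614, 0.2279, 0.2192]
tcp_rot: [-179.9, 0.0, 99.6]
wrist_force: [0.3, -0.5, 0.5]
opening: 0.064
grasp_force: 0.0
```

>>> apply_moves(rows=[[[-0.33,-0.06,0.1],[0,0,0],0.75],[[-0.67,-0.12,0.25],[0,0,0],0.75],[[-1.0,-0.19,0.4],[0,0,0],0.75],[[-1.0,-0.19,0.4],[0,0,0],0.75]])

```text
time: 16.05
ee_pos: [0.4584, 0.1241, 0.1776]
tcp_rot: [-179.8, 0.1, 99.4]
wrist_force: [0.5, 0.1, 0.5]
opening: 0.0637
grasp_force: 0.0
```

Run:
```python
from h import *
d=imaging.camera("wrist")[1];W=cloud("wrist",d).reshape(-1,3)
P=W[np.hypot(*(W[:,:2]-(.4587,.047)).T)<.03];Q=P[(P[:,2]>.012)&(P[:,2]<.065)]
if len(Q)>50: print(len(Q),fitc(Q,.017))
print(rel(.4585,.0465,.099),sensors.get_obs()["ee_pos"])
```

```text
3665 (array([0.45858686, 0.050066  ]), np.float64(0.0025098611865738115))
[-0.779 -0.134  0.797] [0.45899942 0.1255768  0.17874997]
```

>>> apply_moves(rows=[[[-0.35,-0.06,0],[0,0,0],0.75],[[-0.7,-0.12,0],[0,0,0],0.75],[[-0.77,-0.13,0],[0,0,0],0.75],[[-0.77,-0.13,0.1],[0,0,0],0.75],[[-0.77,-0.13,0.35],[0,0,0],0.75],[[-0.77,-0.13,0.6],[0,0,0],0.75],[[-0.77,-0.13,0.75],[0,0,0],0.75],[[-0.77,-0.13,0.8],[0,0,0],0.7],[[-0.77,-0.13,0.8],[0,0,0],0.6],[[-0.77,-0.13,0.8],[0,0,0],0.5],[[-0.77,-0.13,0.8],[0,0,0],0.43],[[-0.77,-0.13,0.8],[0,0,0],0.37],[[-0.77,-0.13,0.8],[0,0,0],0.3],[[-0.77,-0.13,0.8],[0,0,0],0.1],[[-0.77,-0.13,0.8],[0,0,0],0],[[-0.77,-0.13,0.8],[0,0,0],0]])

```text
time: 17.7
ee_pos: [0.4601, 0.0493, 0.1008]
tcp_rot: [179.9, -0.0, 99.5]
wrist_force: [-1.2, 1.9, 5.7]
opening: 0.033
grasp_force: 21.1
```

>>> apply_moves(rows=[[[0,0,-0.05],[0,0,0],0],[[0,0,-0.2],[0,0,0],0],[[0,0,-0.5],[0,0,0],0],[[0,0,-0.8],[0,0,0],0],[[0,0,-1.0],[0,0,0],0],[[0,0,-1.0],[0,0,0],0]])

```text
time: 18.3
ee_pos: [0.4606, 0.0491, 0.2029]
tcp_rot: [179.7, 0.0, 99.5]
wrist_force: [0.6, 0.3, -1.2]
opening: 0.0334
grasp_force: 20.7
```

Run:
```python
from h import *
print(rel(.4735,.275,.2))
```

```text
[2.207 0.501 0.029]
```

>>> apply_moves(rows=[[[0.15,0.03,-0.05],[0,0,0],0],[[0.4,0.09,-0.1],[0,0,0],0],[[0.7,0.16,-0.1],[0,0,0],0],[[1.0,0.23,-0.1],[0,0,0],0]])

```text
time: 18.7
ee_pos: [0.4655, 0.1523, 0.209]
tcp_rot: [-179.9, 0.0, 99.5]
wrist_force: [0.6, 0.2, -0.3]
opening: 0.0333
grasp_force: 20.6
```

>>> apply_moves(rows=[[[0.33,0.08,0],[0,0,0],0],[[0.67,0.15,0],[0,0,0],0],[[0.9,0.22,0],[0,0,0],0],[[1.0,0.25,0],[0,0,0],0]])

```text
time: 19.1
ee_pos: [0.4735, 0.2559, 0.2085]
tcp_rot: [-179.9, 0.0, 99.6]
wrist_force: [-0.6, -1.3, -0.4]
opening: 0.0336
grasp_force: 20.6
```

>>> apply_moves(rows=[[[0.1,0.02,0],[0,0,0],0],[[0.19,0.02,0.05],[0,0,0],0],[[0.19,0.02,0.2],[0,0,0],0],[[0.19,0.02,0.3],[0,0,0],0],[[0.19,0.02,0.3],[0,0,0],0],[[0.19,0.02,0.3],[0,0,0],0]])

```text
time: 19.7
ee_pos: [0.4725, 0.2727, 0.1795]
tcp_rot: [-180.0, 0.0, 99.5]
wrist_force: [-0.3, 1.0, 0.1]
opening: 0.0335
grasp_force: 20.7
```

```bash
python3 chk.py .017 .101 .07 .4735 .275 .04 w7.png
```

```text
tcp [0.47248535 0.27271511 0.17949422] axis [0.47290754 0.27203394] 0.0028208728279195735 10366 foot 0.07849421915935667 minz 0.08255723312410357
go [0.027 0.008 0.39 ]
```

View pics/w7.png

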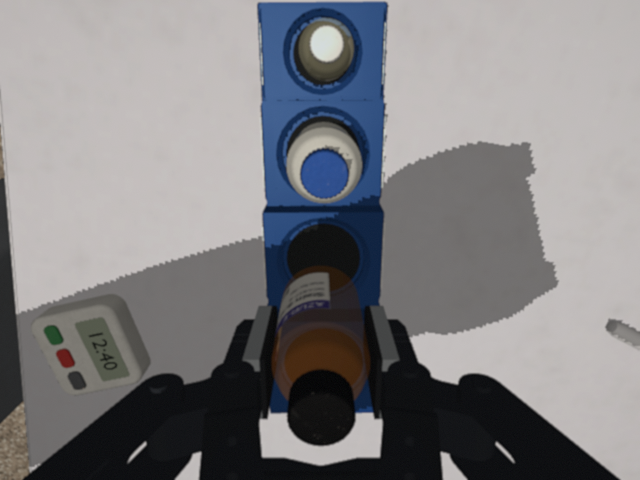

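Amber is held upright at (320,340) just before recess 3, which is centred at u≈323. Oil and white are standing well.

>>> apply_moves(rows=[[[0.03,0.01,0.05],[0,0,0],0],[[0.03,0.01,0.13],[0,0,0],0],[[0.03,0.01,0.22],[0,0,0],0],[[0.03,0.01,0.29],[0,0,0],0],[[0.03,0.01,0.33],[0,0,0],0],[[0.03,0.01,0.36],[0,0,0],0],[[0.03,0.01,0.375],[0,0,0],0],[[0.03,0.01,0.375],[0,0,0],0]])

```text
time: 20.55
ee_pos: [0.4731, 0.2765, 0.1423]
tcp_rot: [-180.0, 0.0, 99.5]
wrist_force: [-0.5, -0.2, -0.8]
opening: 0.0336
grasp_force: 20.7
```

>>> apply_moves(rows=[[[0,0,0.01],[0,0,0],0],[[0,0,0.02],[0,0,0],0],[[0,0,0.02],[0,0,0],0]])

```text
time: 20.85
ee_pos: [0.4732, 0.2766, 0.1408]
tcp_rot: [180.0, -0.0, 99.5]
wrist_force: [-0.6, -0.1, 2.4]
opening: 0.0335
grasp_force: 20.8
```

>>> apply_moves(rows=[[[0,0,0],[0,0,0],0.43],[[0,0,0],[0,0,0],0.47],[[0,0,0],[0,0,0],0.56],[[0,0,0],[0,0,0],0.7],[[0,0,-0.1],[0,0,0],0.7],[[0,0,-0.3],[0,0,0],0.7],[[0,0,-0.6],[0,0,0],0.7],[[0,0,-1.0],[0,0,0],0.7],[[0,0,-1.0],[0,0,0],0.7]])

```text
time: 21.75
ee_pos: [0.4743, 0.2772, 0.2467]
tcp_rot: [179.6, -0.2, 99.5]
wrist_force: [0.7, 0.8, 0.4]
opening: 0.06
grasp_force: 0.0
```

Run:
```python
from h import *
p,d=imaging.camera("wrist");cv2.imwrite("pics/w8.png",p[:,:,::-1]);W=cloud("wrist",d).reshape(-1,3)
P=W[np.hypot(*(W[:,:2]-(.4735,.275)).T)<.022];Q=P[(P[:,2]>.055)&(P[:,2]<.105)]
print(len(Q),fitc(Q,.017),P[P[:,2]<.14][:,2].max())
for t in [(.54,.215,.245),(.61,.155,.245),(.679,.0955,.245)]: print(rel(*t))
```

```text
2252 (array([0.47263604, 0.27472421]), np.float64(0.0028961524605430927)) 0.11699180095124023
[-0.721  0.548 -0.01 ]
[-1.429  1.139 -0.01 ]
[-2.13   1.721 -0.01 ]
```

View pics/w8.png

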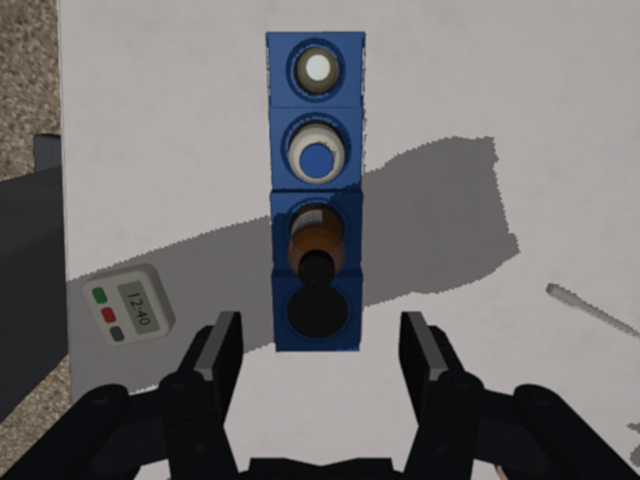

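Amber stands in recess 3 at (316,245), and recess 4 is at (317,312).

Run:
```python
from h import *
print(pix("wrist",317,312,.054))
```

```text
[0.4820594  0.22029825 0.054     ]
```

>>> apply_moves(rows=[[[-0.25,0.18,0],[0,0,0],0.75],[[-0.5,0.37,0],[0,0,0],0.75],[[-0.72,0.56,0],[0,0,0],0.75]])

```text
time: 22.1
ee_pos: [0.5407, 0.2139, 0.2398]
tcp_rot: [-179.9, 0.0, 99.6]
wrist_force: [0.4, 0.1, 0.4]
opening: 0.0643
grasp_force: 0.0
```

>>> apply_moves(rows=[[[-0.25,0.18,0],[0,0,0],0.75],[[-0.5,0.37,0],[0,0,0],0.75],[[-0.72,0.6,0],[0,0,0],0.75],[[-0.72,0.6,0],[0,0,0],0.75]])

```text
time: 22.5
ee_pos: [0.6133, 0.1514, 0.2386]
tcp_rot: [-179.9, 0.0, 99.4]
wrist_force: [-0.7, -0.9, -1.0]
opening: 0.064
grasp_force: 0.0
```

Run:
```python
from h import *
d=imaging.camera("wrist")[1];W=cloud("wrist",d).reshape(-1,3)
P=W[np.hypot(*(W[:,:2]-(.679,.096)).T)<.035];Q=P[(P[:,2]>.012)&(P[:,2]<.074)]
if len(Q)>50: print(len(Q),fitc(Q,.019),P[:,2].max())
print(rel(.679,.0955,.117),sensors.get_obs()["ee_pos"])
```

```text
2506 (array([0.67749144, 0.09848489]), np.float64(0.002614276728241795)) 0.10745390762604418
[-0.672  0.567  1.219] [0.61208788 0.15246913 0.23885845]
```

>>> apply_moves(rows=[[[-0.25,0.2,0],[0,0,0],0.75],[[-0.5,0.4,0],[0,0,0],0.75],[[-0.66,0.56,0],[0,0,0],0.75],[[-0.66,0.56,0],[0,0,0],0.75],[[-0.66,0.56,0],[0,0,0],0.75]])

```text
time: 23.05
ee_pos: [0.677, 0.0984, 0.2398]
tcp_rot: [-179.9, -0.0, 99.5]
wrist_force: [-0.7, 0.9, 0.0]
opening: 0.0643
grasp_force: 0.0
```

Run:
```python
from h import *
p,d=imaging.camera("wrist");cv2.imwrite("pics/w9.png",p[:,:,::-1])
print(rel(.6785,.0965,.119),sensors.get_obs()["ee_pos"])
```

```text
[-0.025  0.013  1.211] [0.67676334 0.09874222 0.24012122]
```

View pics/w9.png

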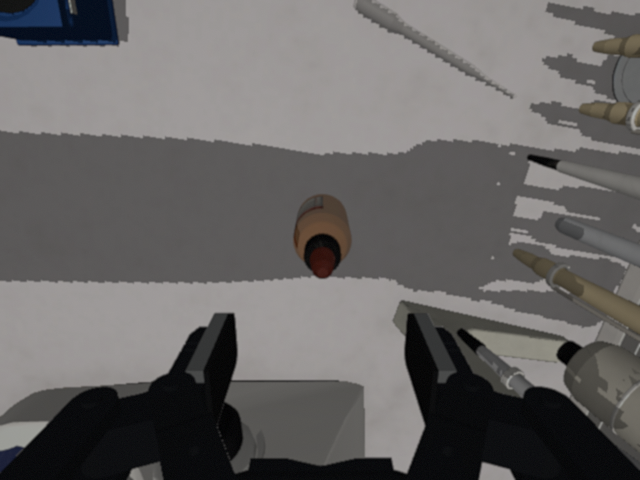

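The dropper bottle is at (322,235), centred between the fingers. The pipette tips are to the right at u>460, so I'll check the clearance there before descending.

Run:
```python
from h import *
P=np.concatenate([cloud(n,np.load(n+"0.npy")).reshape(-1,3) for n in("top","side")]+[cloud("wrist",imaging.camera("wrist")[1])[:300].reshape(-1,3)])
for z0,z1 in[(.04,.08),(.08,.12),(.12,.17),(.17,.22),(.22,.3),(.3,.45)]:
    r=[]
    for y0,y1 in[(-.02,.05),(.05,.085),(.085,.11),(.11,.15),(.15,.2)]:
        Q=P[(P[:,2]>z0)&(P[:,2]<z1)&(P[:,1]>y0)&(P[:,1]<y1)&(P[:,0]>.702)&(P[:,0]<1)];r.append(np.percentile(Q[:,0],1).round(3) if len(Q)>5 else None)
    print(z0,r)
```

```text
0.04 [np.float64(0.763), np.float64(0.779), None, np.float64(0.79), np.float64(0.787)]
0.08 [np.float64(0.778), np.float64(0.782), np.float64(0.797), np.float64(0.791), np.float64(0.793)]
0.12 [np.float64(0.794), np.float64(0.797), np.float64(0.798), np.float64(0.803), np.float64(0.805)]
0.17 [np.float64(0.811), np.float64(0.804), np.float64(0.805), np.float64(0.814), np.float64(0.82)]
0.22 [np.float64(0.829), np.float64(0.829), np.float64(0.828), np.float64(0.829), np.float64(0.834)]
0.3 [np.float64(0.867), np.float64(0.863), np.float64(0.869), np.float64(0.87), np.float64(0.874)]
```

>>> apply_moves(rows=[[[-0.01,0.01,0.2],[0,0,0],0.75],[[-0.02,0.01,0.5],[0,0,0],0.75],[[-0.02,0.01,0.8],[0,0,0],0.75],[[-0.02,0.01,0.95],[0,0,0],0.75],[[-0.02,0.01,0.95],[0,0,0],0.75]])

```text
time: 23.65
ee_pos: [0.6774, 0.0967, 0.1433]
tcp_rot: [-179.8, -0.0, 99.6]
wrist_force: [-0.1, 0.4, 0.6]
opening: 0.0639
grasp_force: 0.0
```

>>> apply_moves(rows=[[[0,0,0.1],[0,0,0],0.75],[[0,0,0.2],[0,0,0],0.7],[[0,0,0.25],[0,0,0],0.65],[[0,0,0.25],[0,0,0],0.55],[[0,0,0.25],[0,0,0],0.48],[[0,0,0.25],[0,0,0],0.42],[[0,0,0.25],[0,0,0],0.36],[[0,0,0.25],[0,0,0],0.2],[[0,0,0.25],[0,0,0],0],[[0,0,0.25],[0,0,0],0],[[0,0,0.25],[0,0,0],0]])

```text
time: 24.75
ee_pos: [0.679, 0.0961, 0.1208]
tcp_rot: [180.0, 0.0, 99.5]
wrist_force: [-0.2, -0.7, 4.5]
opening: 0.0375
grasp_force: 21.2
```

>>> apply_moves(rows=[[[0,0,-0.05],[0,0,0],0],[[0,0,-0.2],[0,0,0],0],[[0,0,-0.5],[0,0,0],0],[[0,0,-0.8],[0,0,0],0],[[0,0,-1.0],[0,0,0],0],[[0,0,-1.0],[0,0,0],0]])

```text
time: 25.35
ee_pos: [0.6798, 0.0963, 0.2251]
tcp_rot: [179.7, 0.0, 99.5]
wrist_force: [1.0, -1.6, -0.2]
opening: 0.0375
grasp_force: 20.9
```

Run:
```python
from h import *
print(rel(.483,.219,.2),sensors.get_obs()["ee_pos"])
```

```text
[ 1.537 -1.737  0.251] [0.67975598 0.09626939 0.22511631]
```

>>> apply_moves(rows=[[[0.12,-0.15,0],[0,0,0],0],[[0.35,-0.4,0],[0,0,0],0],[[0.6,-0.7,0],[0,0,0],0],[[0.8,-0.9,0],[0,0,0],0]])

```text
time: 25.75
ee_pos: [0.5748, 0.1606, 0.2197]
tcp_rot: [-179.9, -0.0, 99.5]
wrist_force: [0.5, -0.1, -0.8]
opening: 0.0374
grasp_force: 20.9
```

>>> apply_moves(rows=[[[0.2,-0.3,0],[0,0,0],0],[[0.4,-0.55,0],[0,0,0],0],[[0.6,-0.75,0],[0,0,0],0],[[0.69,-0.83,0],[0,0,0],0],[[0.69,-0.83,0.1],[0,0,0],0],[[0.69,-0.83,0.2],[0,0,0],0],[[0.69,-0.83,0.2],[0,0,0],0]])

```text
time: 26.45
ee_pos: [0.4836, 0.2136, 0.1979]
tcp_rot: [-179.8, 0.1, 99.5]
wrist_force: [0.1, 0.2, -0.1]
opening: 0.0377
grasp_force: 20.9
```

```bash
python3 chk.py .019 .121 .079 .483 .219 .054 w10.png
```

```text
tcp [0.48362458 0.21356461 0.19789454] axis [0.48346657 0.21400808] 0.003118599269295453 9908 foot 0.07689454114336858 minz 0.0818531030313343
go [0.05  0.002 0.238]
```

View pics/w10.png

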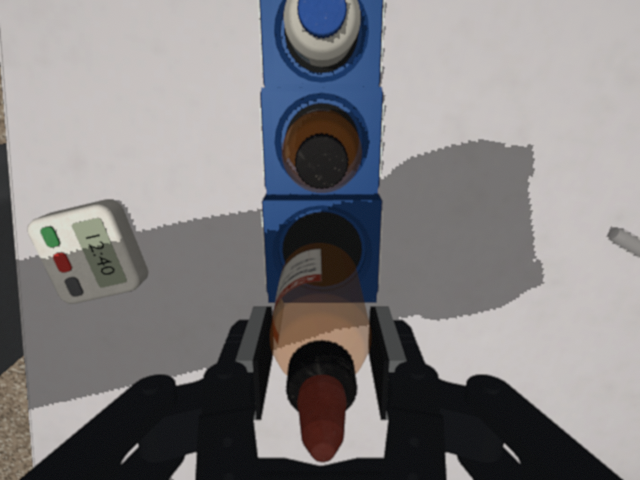

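The dropper bottle is held upright at (320,330), just before recess 4 at (321,250).

>>> apply_moves(rows=[[[0.03,0.01,0],[0,0,0],0],[[0.05,0.01,0.05],[0,0,0],0],[[0.05,0.01,0.1],[0,0,0],0],[[0.05,0.01,0.15],[0,0,0],0],[[0.05,0.01,0.19],[0,0,0],0],[[0.05,0.01,0.21],[0,0,0],0],[[0.05,0.01,0.22],[0,0,0],0],[[0.05,0.01,0.22],[0,0,0],0]])

```text
time: 27.3
ee_pos: [0.4837, 0.2194, 0.1783]
tcp_rot: [-180.0, 0.0, 99.5]
wrist_force: [0.2, -0.1, -1.1]
opening: 0.0373
grasp_force: 20.9
```

>>> apply_moves(rows=[[[0,0,0.01],[0,0,0],0],[[0,0,0.02],[0,0,0],0],[[0,0,0.02],[0,0,0],0]])

```text
time: 27.6
ee_pos: [0.4837, 0.2195, 0.1763]
tcp_rot: [-180.0, 0.0, 99.5]
wrist_force: [-0.1, 1.0, -0.9]
opening: 0.0371
grasp_force: 20.9
```

Not in contact yet, with about 1.5 mm still to go.

>>> apply_moves(rows=[[[0,0,0.01],[0,0,0],0],[[0,0,0.02],[0,0,0],0],[[0,0,0.02],[0,0,0],0]])

```text
time: 27.9
ee_pos: [0.4837, 0.2195, 0.1748]
tcp_rot: [180.0, -0.0, 99.5]
wrist_force: [-1.2, -1.7, 4.2]
opening: 0.0376
grasp_force: 21.2
```

>>> apply_moves(rows=[[[0,0,0],[0,0,0],0.48],[[0,0,0],[0,0,0],0.52],[[0,0,0],[0,0,0],0.6],[[0,0,0],[0,0,0],0.75],[[0,0,-0.1],[0,0,0],0.75],[[0,0,-0.3],[0,0,0],0.75],[[0,0,-0.6],[0,0,0],0.75],[[0,0,-1.0],[0,0,0],0.75],[[0,0,-1.0],[0,0,0],0.75],[[0,0,-1.0],[0,0,0],0.75]])

```text
time: 28.9
ee_pos: [0.4841, 0.2196, 0.2758]
tcp_rot: [179.9, -0.0, 99.5]
wrist_force: [-0.5, -0.5, -0.7]
opening: 0.0642
grasp_force: 0.0
```

>>> apply_moves(rows=[[[-0.5,0,0],[0,0,0],0.75],[[-1.0,0,0],[0,0,0],0.75],[[-1.0,0,0],[0,0,0],0.75],[[-1.0,0,0],[0,0,0],0.75],[[-1.0,0,0],[0,0,0],0.75]])

```text
time: 29.4
ee_pos: [0.5, 0.1213, 0.2737]
tcp_rot: [-179.9, -0.0, 99.6]
wrist_force: [0.1, 0.2, -0.3]
opening: 0.0639
grasp_force: 0.0
```

Run:
```python
from h import *
p,d=imaging.camera("wrist");cv2.imwrite("pics/w11.png",p[:,:,::-1]);Ws=[cloud("wrist",d).reshape(-1,3)]
p,d=imaging.camera("side");cv2.imwrite("pics/s11.png",cv2.resize(p[220:400,250:430,::-1],(600,600)));Ws.append(cloud("side",d).reshape(-1,3))
for W in Ws:
  for c,f,r,zb in[((.457,.378),.012,.0125,.046),((.4642,.3288),.026,.0165,.059),((.4735,.275),.04,.017,.07),((.483,.219),.054,.019,.079)]:
    P=W[np.hypot(*(W[:,:2]-c).T)<r+.004];Q=P[(P[:,2]>f+.02)&(P[:,2]<f+zb-.004)]
    print(len(Q),fitc(Q,r) if len(Q)>20 else 0,P[P[:,2]<.2][:,2].max(initial=0))
```

```text
0 0 0.0
0 0 0.0
50 (array([0.47320495, 0.27697895]), np.float64(0.00011757710914376362)) 0.06769162149716751
2536 (array([0.48235514, 0.22337994]), np.float64(0.004098420648052412)) 0.16698451957118562
137 (array([0.45890977, 0.37576646]), np.float64(0.0021569382699587673)) 0.06777604023557615
268 (array([0.46592332, 0.32716321]), np.float64(0.0028920011611758825)) 0.09624321580868678
334 (array([0.47470365, 0.27366072]), np.float64(0.0027499918610564365)) 0.12169845213101582
452 (array([0.48437247, 0.2181774 ]), np.float64(0.0030710628233347956)) 0.16688581747110198
```

View pics/s11.png

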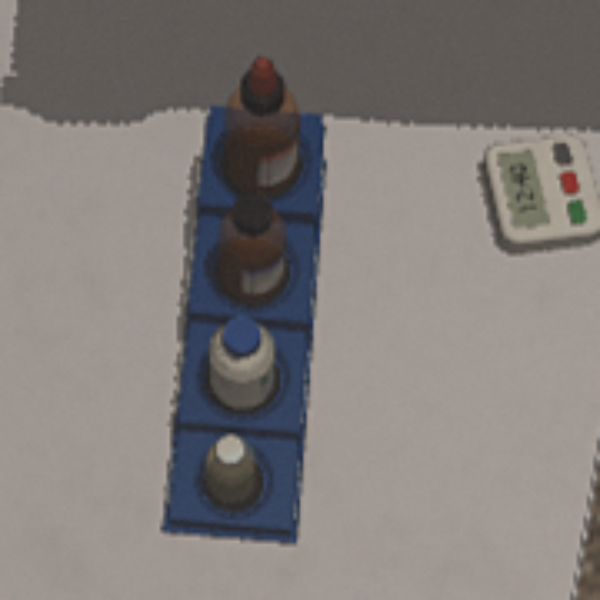

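The side view shows all four bottles upright in their recesses in the right order: oil (232,475), white (242,365), amber (252,255) and dropper (262,140). The heights match too.

```bash
python3 -c "
from workcell import bot
print(bot.job_done())"
```

```text
the job is handed in; nothing more can be done
None
```

All four bottles stand upright in the rack in height order, the gripper is clear, and the timer and blue-lidded box were not touched; I handed the job in at about 30 s of robot time, but no verdict was returned.

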